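# Fetch the rear wire card from the crowded hook and bed it in the soldering nest

## Robot

A 6-joint arm with a two-finger parallel gripper is mounted at the origin on the work surface. World frame = base frame: x ahead of the robot, y to its left, z up, the work surface at z = 0. Lengths are in m, angles in rad, forces in N, time in s.
With the tool pointing down it reaches from about 0.35 to 0.975 m from the base axis. Payload 7.1 kg.
Tool frame: the origin (TCP) lies midway between the tips of the shut fingers; the grasp point (between the pads) lies 19 mm behind it; z points along the fingers, x is the direction in which the jaws open and shut, and the axes are right-handed (so a half turn about z gives the same grasp; the last joint's range is limited). The gripper opens to 88 mm and grips with 3 to 60 N. Pads are 20 mm wide; open, the fingers measure 115 mm over their backs; the gripper's body (75 mm by 178 mm) begins 61 mm behind the grasp point.
Start: joints at [-1.213, 0.423, 1.63, -0, 1.089, -0.019], TCP at [0.23, -0.581, 0.223] pointing down, gripper open.
Joint ranges: [-3, 3], [-0.9, 2.11], [0.09, 2.58], [-1.31, 4.45], [0.11, 2.69], [-2.54, 2.54]. Speed limits (rad/s): [2.39, 2.39, 3.01, 3.14, 3.14, 3.14].

## Interface

Orientations are given as a unit quaternion [w, x, y, z].
In Python, from station import move_pose, movel, movej, command_gripper, wait, inverse_kinematics, read_camera, camera_info, MotionError, job_done, get_time, get_joint_pos, get_qvel, get_effort, get_tcp_pos, get_ee_rot, get_ft_force, get_ft_torque, get_grip_width gives the robot as it stands. Calls block until the motion is done:
- move_pose(position, orientation): joint-space move of the TCP to a pose.
- movel(position, frame=None, v=0.15, until_force=None): straight line of the TCP; frame=None keeps the orientation; v is the mean speed in m/s. With until_force (N) it stops when the force on the tool has changed by that much, and returns True; else False.
- movej(angles): joint-space move.
- command_gripper(opening): opening from 0.0 (shut) to 1.0 (fully open); the grip force is fixed at half the most; returns when the fingers have stopped.
- wait(seconds).
- inverse_kinematics(position, orientation): joint angles nearest the present ones, or None.
- read_camera(name): name is "side" or "top" or "wrist"; returns the picture (400x640x3 uint8, red, green, blue); there is no depth.
- camera_info(name): a dict with "intrinsics" (3x3 intrinsics, pixels), "T" (4x4, takes a point from camera to world coordinates); the wrist camera has in their place "tool_from_camera" (4x4, takes a point from camera to tool coordinates, whose origin is the TCP and whose axes are the tool frame's). Camera axes: x right, y up, looking along -z (the intrinsics and any distortion apply to the point x, -y, -z); pixel columns grow to the right and rows downward; lengths in m; the calibration is good to about 2 mm. A picture is of the moment at which its call begins: read the wrist's pose just before it. camera_info takes no time and is no camera call.
A pose or a line that the arm cannot do raises MotionError and nothing moves.
- job_done(): hands the job in, once; it reports no verdict.
Readings, each from a call of its own:
- get_time(): time.
- get_joint_pos(): joint angles.
- get_qvel(): joint speeds.
- get_effort(): joint torques, N m.
- get_tcp_pos(): TCP position.
- get_ee_rot(): TCP orientation.
- get_ft_force(): force on the tool from outside, world axes, zero at the start.
- get_ft_torque(): the same for the moment, N m.
- get_grip_width(): opening from 0.0 (shut) to 1.0 (fully open).
Only numpy, scipy, OpenCV 4.12 (cv2) and the standard library are available. Lean on these libraries where they do the work, as an engineer would, in place of code of your own. Each camera call takes 0.05 s, during which the arm holds its last target. There are 200 camera calls.

## Task

The wire-holding card with the green tab hangs at the back of the crowded steel hook: hang the blue- and the red-tabbed cards that are in front of it on the spare brass hook, then bring the green one to the grey nest block, stand it upright in the slot and press it down on the sprung seat with about 10 N (the seat's height is not known, feel for it; never over 15 N) for about a second, then let go. Work gently, not forcing the cards against the hooks, and leave everything else on the bench where it is.

Things in the scene. Friction and masses are not known exactly. Their poses are not given: they have to be found in the camera images.
- crowded: fixed hook stand of bright steel strap, foot 130 x 70 x 10 mm. Origin on the table under the arm's middle. The level arm lies along the stand's x, 12 mm wide, 8 thick, top at z 170 mm, from the post (20 mm wide, no higher than the arm) at x = +64 to the free end at x = -70 with an upturned lip 8 mm thick, 8 mm high. Holds the cards at x about +41 (green), +4 (blue), -33 mm (red)
- spare: fixed hook stand of brass strap, foot 130 x 70 x 10 mm. Origin on the table under the arm's middle. The level arm lies along the stand's x, 12 mm wide, 8 thick, top at z 170 mm, from the post (20 mm wide, no higher than the arm) at x = +64 to the free end at x = -70 with an upturned lip 8 mm thick, 8 mm high. Empty; room for two cards, e.g. at x = +36 and -1 mm
- crowded_arm (a point): middle of the steel hook arm's top face. The cards hang here about 37 mm apart, up to 5 degrees askew, so take a tab from above across its 36 mm width, not its thickness. To take a card off, lift it 8 to 18 mm (13 is the middle) so that its eye clears the lip and the arm's underside, and draw it off along the stand's -x
- spare_arm (a point): middle of the brass hook arm's top face. To hang a card: arm through the eye, card held 8 to 18 mm above its hanging height, moved along the stand's +x past the lip, then lowered until the eye's top edge rests on the arm. Both arms are sprung: above 8 N they give way downward 1 mm per 2.5 N; never load one with over 20 N
- green: aluminium card, green plastic grip tab on top, the one wanted, rearmost on the steel hook; 105-210 g. Origin: middle of its lower edge; z up, x through the thickness, y along the width. Blade 50 mm wide (y), 8 thick, up to z 58 mm; eye (closed window) 20 wide, z 58-84; side bars out to y 18; crossbar z 84-94; grip tab 36 wide (y), 14 thick (x), z 94-126
- blue: aluminium card, blue plastic grip tab on top, in the middle on the steel hook; 105-210 g. Origin: middle of its lower edge; z up, x through the thickness, y along the width. Blade 50 mm wide (y), 8 thick, up to z 58 mm; eye (closed window) 20 wide, z 58-84; side bars out to y 18; crossbar z 84-94; grip tab 36 wide (y), 14 thick (x), z 94-126
- red: aluminium card, red plastic grip tab on top, in front on the steel hook; 105-210 g. Origin: middle of its lower edge; z up, x through the thickness, y along the width. Blade 50 mm wide (y), 8 thick, up to z 58 mm; eye (closed window) 20 wide, z 58-84; side bars out to y 18; crossbar z 84-94; grip tab 36 wide (y), 14 thick (x), z 94-126
- green_eye (a point): the middle of the upper edge of the green card's eye, 84 mm above the card's origin: it rests on top of the arm
- blue_eye (a point): the middle of the upper edge of the blue card's eye, 84 mm above the card's origin: it rests on top of the arm
- red_eye (a point): the middle of the upper edge of the red card's eye, 84 mm above the card's origin: it rests on top of the arm
- nest: fixed grey nest block of the soldering machine, 70 (x) x 100 (y) x 70 (z) mm, origin at the middle of its underside. A slot 11 mm (x) by 54 mm (y), its mouth chamfered 4 mm all round, opens at the middle of its top; a card's blade goes in upright, the card's y along the slot's y, either face forward
- nest_mouth (a point): the middle of the slot's mouth, at the top face of the nest block, 70 mm above the table
- seat (a joint): travel of the sprung seat deep in the slot: 0 at rest, grows as pressed down (m), at most 8 mm. At rest its top is 18 to 42 mm above the table, set anew each time and hidden: find it by feel. It begins to give at 3 N and takes 3 N more per mm: 10 N is 2.3 mm, 15 N is 4 mm. A card's own weight does not move it
- flux_jar: small clear flux jar with an orange cap, 34 mm wide, 40 mm tall; a bystander, leave it alone
- reel: small grey reel standing on its flange, 38 mm wide, 26 mm tall; a bystander, leave it alone
- clip_tray: blue open tray, 120 x 90 x 30 mm; a bystander, leave it alone
- tip_tin: steel tip-cleaning tin, 64 mm wide, 38 mm tall; a bystander, leave it alone
- driver: screwdriver lying on the table; a bystander, leave it alone
- spray: green bottle with a red cap, 44 mm wide, 120 mm tall; a bystander, leave it alone
- cutters: side cutters with blue handles, lying on the table; a bystander, leave it alone
Not all that is in view belongs to the job. Of the things that look like the nest, the largest one is meant.

How it is judged:
On the way, in this order (a step that is already met when the one before it is completed fails the run):
1. the red or the blue card hangs, released, on the spare brass hook (((x of red_eye in the frame of spare between -0.06 and 0.064 m and y of red_eye in the frame of spare between -0.01 and 0.01 m and z of red_eye in the frame of spare between 0.164 and 0.176 m and contact force between the fingers and red below 0.1 N and linear speed of red below 0.05 m/s) or (x of blue_eye in the frame of spare between -0.06 and 0.064 m and y of blue_eye in the frame of spare between -0.01 and 0.01 m and z of blue_eye in the frame of spare between 0.164 and 0.176 m and contact force between the fingers and blue below 0.1 N and linear speed of blue below 0.05 m/s))), for 0.2 s.
2. the red and the blue card both hang, released, on the spare brass hook (x of red_eye in the frame of spare between -0.06 and 0.064 m and y of red_eye in the frame of spare between -0.01 and 0.01 m and z of red_eye in the frame of spare between 0.164 and 0.176 m and contact force between the fingers and red below 0.1 N and linear speed of each of red, blue below 0.05 m/s and x of blue_eye in the frame of spare between -0.06 and 0.064 m and y of blue_eye in the frame of spare between -0.01 and 0.01 m and z of blue_eye in the frame of spare between 0.164 and 0.176 m and contact force between the fingers and blue below 0.1 N), for 0.2 s.
3. the green card stands in the nest's slot and the seat is held pressed down 1.2 to 4.2 mm (about 7 to 15 N) for 0.7 s (x of green in the frame of nest between -0.005 and 0.005 m and y of green in the frame of nest between -0.006 and 0.006 m and z of green in the frame of nest below 0.047 m and angle between green's own z axis and vertical below 0.14 rad and value of joint seat between 0.0012 and 0.0042 m), for 0.7 s.
At the end, for the whole second after the job is handed in: The red and blue cards hang on the spare hook (arm through the eye, its top edge within 6 mm of the arm's top); the green card stands in the nest's slot, upright within 8 degrees, lower edge under 47 mm above the table; all released and at rest, seat let up (under 0.8 mm) (all of step 2 and x of green in the frame of nest between -0.005 and 0.005 m and y of green in the frame of nest between -0.006 and 0.006 m and z of green in the frame of nest below 0.047 m and angle between green's own z axis and vertical below 0.14 rad and contact force between the fingers and green below 0.1 N and linear speed of green below 0.02 m/s and value of joint seat below 0.0008 m); the robot touches nothing.
It fails at once if the seat is pressed down more than 4.2 mm (over about 15 N) (value of joint seat above 0.0042 m).
It fails at once if a card is forced against a hook with more than 20 N (contact force between any of red, blue, green and crowded above 20 N or contact force between any of red, blue, green and spare above 20 N).
It fails at once if a red or blue card is dropped (height (world z) of any of red, blue below 0.06 m).
It fails at once if a bystander is moved more than 15 mm (distance of any of flux_jar, reel, clip_tray, tip_tin, driver, spray, cutters from where it was at the start of the episode above 0.015 m).
It also fails if it takes over 72 s, if anything falls off the work surface, if the arm or the gripper's body presses on something with over 40 N, if the wrist force passes 120 N, or if a joint passes its speed limit or range.

## Working session

There is one attempt and no reset: what is moved stays moved. The work goes in short steps, each a Python script; the robot and the scene stay as the last script left them, time stands still between calls to the robot, and variables do not carry over. Pictures are saved under pics/ and viewed, about 8 in all and at most 12, crops included, and the job is handed in when it is done.

```bash
mkdir -p pics; ls; python3 - <<'E'
from station import *
import cv2,numpy as np
np.set_printoptions(precision=4,suppress=True)
for n in("top","side","wrist"):
    im=read_camera(n); cv2.imwrite(f"pics/{n}0.png",im[:,:,::-1]); print(n,camera_info(n))
print(get_ee_rot(),get_time())
E
```

```text
pics
top {'intrinsics': array([[455.7199,   0.    , 325.3363],
       [  0.    , 455.7199, 197.9731],
       [  0.    ,   0.    ,   1.    ]]), 'T': array([[ 0.0118,  0.9829, -0.1838,  0.2911],
       [-0.9999,  0.012 ,  0.0002, -0.0122],
       [ 0.0025,  0.1838,  0.983 ,  1.3158],
       [ 0.    ,  0.    ,  0.    ,  1.    ]])}
side {'intrinsics': array([[437.8613,   0.    , 317.0199],
       [  0.    , 437.8613, 201.217 ],
       [  0.    ,   0.    ,   1.    ]]), 'T': array([[-0.905 ,  0.2349, -0.3547,  0.0677],
       [-0.4248, -0.5433,  0.7241,  0.8931],
       [-0.0226,  0.806 ,  0.5915,  0.8259],
       [ 0.    ,  0.    ,  0.    ,  1.    ]])}
wrist {'intrinsics': array([[337.3623,   0.    , 324.8258],
       [  0.    , 337.3623, 201.7016],
       [  0.    ,   0.    ,   1.    ]]), 'tool_from_camera': array([[ 1.    ,  0.0015,  0.0013, -0.001 ],
       [ 0.0018, -0.9599, -0.2804, -0.0774],
       [ 0.0008,  0.2804, -0.9599, -0.1614],
       [ 0.    ,  0.    ,  0.    ,  1.    ]])}
[-0.0004  0.827  -0.5622 -0.0005] 0.15
```

View pics/top0.png

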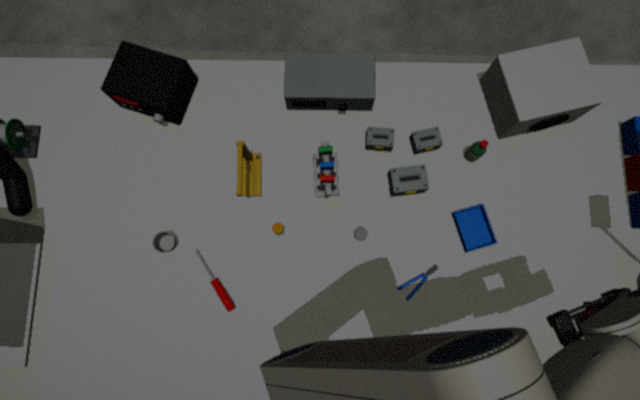

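View pics/side0.png

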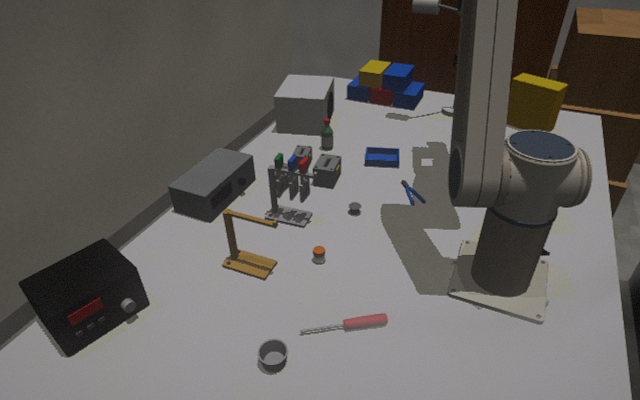

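```bash
cat > h.py <<'E'
import numpy as np, cv2
from scipy.spatial.transform import Rotation as R
from station import *
np.set_printoptions(precision=4,suppress=True)
def quat(yaw):            # tool down, tool x at world yaw
    return np.array([0,np.cos(yaw/2),np.sin(yaw/2),0])
def shot(cam,name):
    """picture + camera pose (4x4) + intrinsics"""
    i=camera_info(cam)
    if cam=="wrist":
        q=np.asarray(get_ee_rot()); T=np.eye(4); T[:3,:3]=R.from_quat(np.r_[q[1:],q[0]]).as_matrix(); T[:3,3]=get_tcp_pos()
        T=T@i["tool_from_camera"]
    else: T=i["T"]
    im=np.asarray(read_camera(cam))[:,:,::-1].copy(); cv2.imwrite(f"pics/{name}.png",im)
    return im,T,i["intrinsics"]
def ray(px,T,K,z):
    """pixels (n,2) -> points on plane z"""
    p=np.atleast_2d(np.asarray(px,float)); d=np.c_[(p[:,0]-K[0,2])/K[0,0],-(p[:,1]-K[1,2])/K[1,1],-np.ones(len(p))]@T[:3,:3].T
    return T[:3,3]+d*((z-T[2,3])/d[:,2])[:,None]
def proj(P,T,K):
    c=(np.atleast_2d(P)-T[:3,3])@T[:3,:3]; return np.c_[K[0,2]+K[0,0]*c[:,0]/-c[:,2],K[1,2]-K[1,1]*c[:,1]/-c[:,2]]
def mask(im,lo,hi,roi=None):
    m=cv2.inRange(cv2.cvtColor(im,cv2.COLOR_BGR2HSV),np.array(lo),np.array(hi))
    if roi: x0,y0,x1,y1=roi; k=np.zeros_like(m); k[y0:y1,x0:x1]=1; m=m*k
    return m
def blob(m):
    n,l,s,c=cv2.connectedComponentsWithStats(m); j=1+np.argmax(s[1:,4]); return c[j],s[j],(l==j)
COL=dict(red=((0,120,50),(8,255,255)),green=((50,100,30),(85,255,255)),blue=((100,120,50),(125,255,255)))
E
python3 - <<'E'
from h import *
im=cv2.imread("pics/top0.png"); i=camera_info("top");T,K=i["T"],i["intrinsics"]
roi=(300,130,350,205)
for c in COL:
    m=mask(im,*COL[c],roi); ct,s,_=blob(m); print(c,ct,s,ray(ct,T,K,.205))
m=mask(im,(15,100,50),(32,255,255),(230,130,270,205)); print("brass",blob(m)[:2])
print(ray([(240,142),(242,195)],T,K,.17), "nest",ray([(409,173)],T,K,.07))
cr=im[115:210,225:445]; cv2.imwrite("pics/top_c.png",cv2.convertScaleAbs(cv2.resize(cr,None,fx=3.6,fy=3.6,interpolation=cv2.INTER_CUBIC),alpha=1.6))
E
```

```text
red [327.1529 177.5059] [320 174  15   8  85] [[ 0.5508 -0.0164  0.205 ]]
green [325.1039 149.1429] [319 146  13   7  77] [[ 0.6244 -0.0104  0.205 ]]
blue [326.375  164.1818] [319 161  15   7  88] [[ 0.5852 -0.014   0.205 ]]
brass (array([248.0213, 173.2105]), array([ 236,  141,   25,   55, 1031], dtype=int32))
[[0.6515 0.2126 0.17  ]
 [0.5104 0.2009 0.17  ]] nest [[ 0.5983 -0.2468  0.07  ]]
```

View pics/top_c.png

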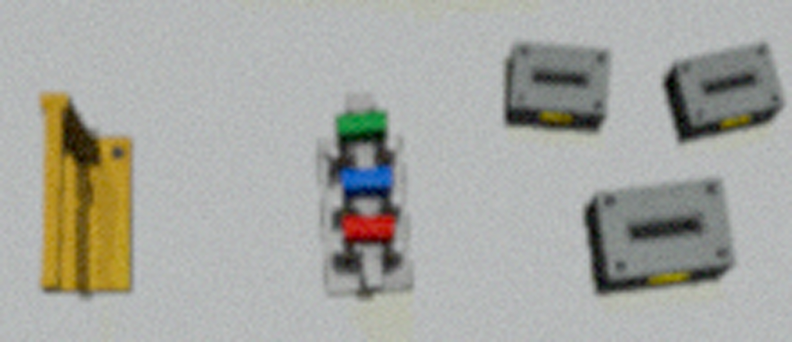

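```bash
python3 - <<'E'
from h import *
q=quat(np.pi/2+.082)
for n,p in dict(nest=(.58,-.24,.30),steel=(.57,-.013,.36),spare=(.56,.205,.33)).items():
    move_pose(p,q); wait(.2); im,T,K=shot("wrist","w_"+n); np.savez(f"w_{n}.npz",T=T,K=K); print(n,get_time(),get_joint_pos(),get_tcp_pos())
ims=[cv2.imread(f"pics/w_{n}.png") for n in("nest","steel","spare")]
cv2.imwrite("pics/mont.png",np.vstack([np.hstack([cv2.resize(ims[0],(400,250)),cv2.resize(ims[2],(400,250))]),cv2.resize(ims[1],(800,500))[130:480]]))
E
```

```text
nest 2.2 [-0.4123  0.3526  1.5503 -0.      1.2389 -2.0639] [ 0.5797 -0.2406  0.2999]
steel 3.3833 [-0.0456  0.2131  1.6046 -0.0001  1.3248 -1.6967] [ 0.57   -0.0141  0.3595]
spare 4.5167 [ 0.3288  0.2772  1.5861 -0.0002  1.2778 -1.3221] [0.5604 0.2037 0.3303]
```

View pics/mont.png

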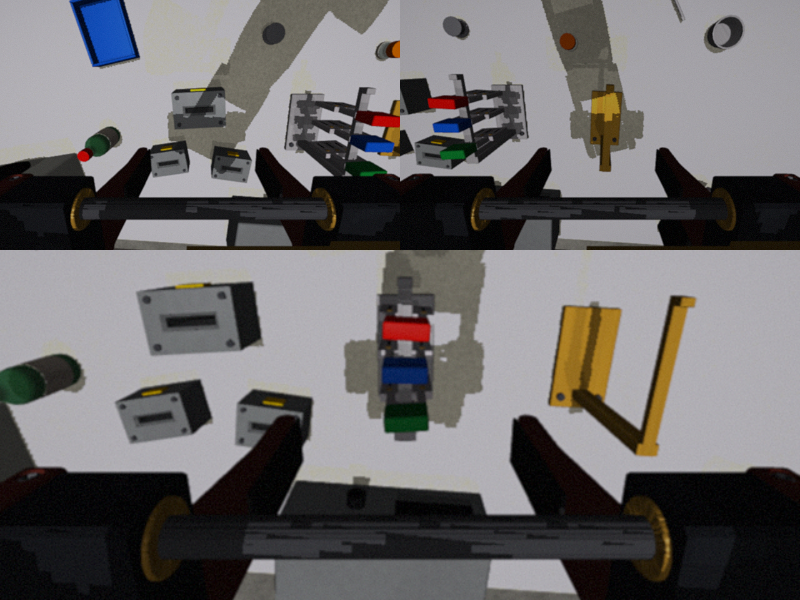

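```bash
python3 - <<'E'
from h import *
def cr(n,x0,y0,w,h,f): return cv2.convertScaleAbs(cv2.resize(cv2.imread(f"pics/w_{n}.png")[y0:y0+h,x0:x0+w],None,fx=f,fy=f,interpolation=cv2.INTER_CUBIC),alpha=1.8)
a=cr("steel",285,120,80,150,4); b=cr("spare",285,125,80,150,4); c=cr("nest",270,130,40*3-20,150,1.5)
c=cr("nest",265,130,110,90,1.45)
out=np.zeros((600,800,3),np.uint8); out[:,:320]=a; out[:,320:640]=b; out[:c.shape[0],640:640+c.shape[1]]=c
cv2.imwrite("pics/crops.png",out)
im=cv2.imread("pics/w_nest.png"); d=np.load("w_nest.npz"); g=cv2.cvtColor(im,cv2.COLOR_BGR2GRAY)
for th in(30,40,50,60):
    m=np.zeros_like(g); m[160:192,290:350]=(g[160:192,290:350]<th)*255; 
    ct,s,l=blob(m); r=cv2.minAreaRect(np.argwhere(l)[:,::-1].astype(np.float32)); bx=ray(cv2.boxPoints(r),d["T"],d["K"],.07)
    print(th,ct,s,ray(r[0],d["T"],d["K"],.07),"\n",bx)
d=np.load("w_steel.npz");im=cv2.imread("pics/w_steel.png")
for c in COL:
    ct,s,l=blob(mask(im,*COL[c],(290,140,360,280))); r=cv2.minAreaRect(np.argwhere(l)[:,::-1].astype(np.float32)); b=cv2.boxPoints(r)
    print(c,ct,s,r, ray(ct,d["T"],d["K"],.208)); print(ray(b,d["T"],d["K"],.212)[:,:2].ravel())
E
```

```text
30 [318.5856 175.3185] [297 170  44  11 292] [[ 0.5851 -0.2465  0.07  ]] 
 [[ 0.5833 -0.2725  0.07  ]
 [ 0.5761 -0.2222  0.07  ]
 [ 0.5869 -0.2205  0.07  ]
 [ 0.5942 -0.2712  0.07  ]]
40 [318.7582 175.5315] [297 170  44  12 397] [[ 0.5855 -0.2464  0.07  ]] 
 [[ 0.5832 -0.2726  0.07  ]
 [ 0.5755 -0.222   0.07  ]
 [ 0.5878 -0.22    0.07  ]
 [ 0.5956 -0.271   0.07  ]]
50 [318.3772 176.0884] [296 169  45  16 509] [[ 0.5864 -0.2469  0.07  ]] 
 [[ 0.5795 -0.2733  0.07  ]
 [ 0.5754 -0.2218  0.07  ]
 [ 0.5934 -0.2202  0.07  ]
 [ 0.5975 -0.2724  0.07  ]]
60 [317.8143 178.0471] [290 164  52  28 743] [[ 0.5878 -0.2498  0.07  ]] 
 [[ 0.6066 -0.279   0.07  ]
 [ 0.5741 -0.2807  0.07  ]
 [ 0.5694 -0.2212  0.07  ]
 [ 0.6018 -0.2182  0.07  ]]
red [324.3617 167.8217] [306 156  38  22 600] ((324.5905456542969, 166.5995635986328), (37.57646942138672, 19.97736358642578), 2.726310968399048) [[ 0.5513 -0.015   0.208 ]]
[ 0.5593 -0.0322  0.5407 -0.0325  0.5396  0.002   0.5583  0.0029]
green [324.4528 242.6174] [308 236  34  14 413] ((324.5320739746094, 242.7694854736328), (12.572423934936523, 33.47095489501953), 87.61405944824219) [[ 0.6267 -0.009   0.208 ]]
[ 0.6206 -0.0262  0.6166  0.0065  0.6299  0.0082  0.6339 -0.0248]
blue [323.5198 203.7282] [306 197  37  15 504] ((324.0, 204.0), (14.0, 36.0), 90.0) [[ 0.5864 -0.0131  0.208 ]]
[ 0.5798 -0.0303  0.5772  0.0038  0.5911  0.0051  0.5938 -0.0294]
```

View pics/crops.png

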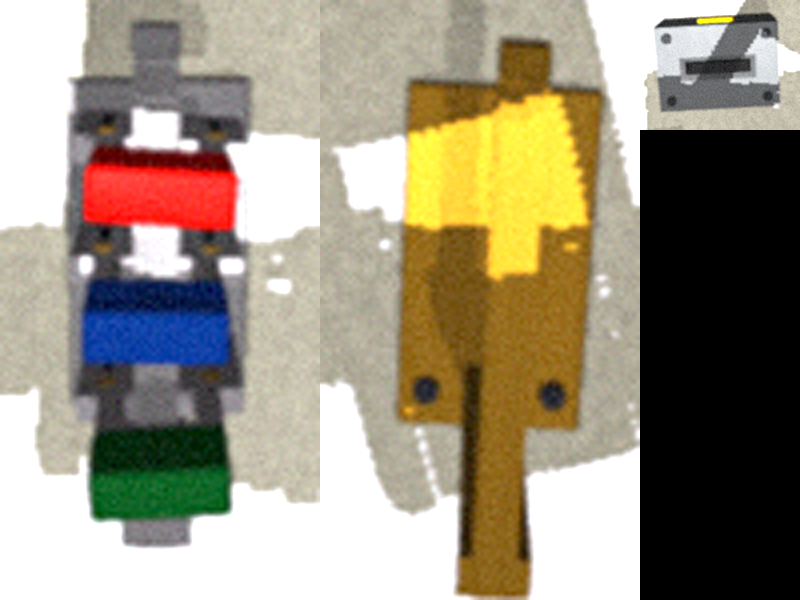

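```bash
python3 - <<'E'
from h import *
for n,a,b in(("steel",(324.1,125.5),(324,256)),("spare",(336.5,134.75),(328.4,273.75))):
    d=np.load(f"w_{n}.npz"); A=ray(a,d["T"],d["K"],.178)[0]; B=ray(b,d["T"],d["K"],.17)[0]; u=(B-A)[:2]; L=np.hypot(*u);u/=L
    print(n,A,B,L,"yaw",np.degrees(np.arctan2(u[1],u[0])),"origin",A[:2]+.07*u)
    if n=="steel":
        i=np.array([[u[0],u[1]],[-u[1],u[0]]])
        for c,p in dict(red=(.549,-.015),blue=(.5853,-.0127),green=(.6256,-.009)).items(): print(c,i@(np.array(p)-(A[:2]+.07*u)))
# spare foot: corners in crop for cross-check, foot centre = origin (z .01)
d=np.load("w_spare.npz"); c=np.array([(412,82),(602,92),(578,428),(398,420)],float); c=np.c_[285+(c[:,0]-320)/4,125+c[:,1]/4]
P=ray(c,d["T"],d["K"],.01); print("foot",P[:,:2],P.mean(0))
d=np.load("w_steel.npz"); c=np.array([(75,78),(250,78)],float); c=np.c_[285+c[:,0]/4,120+c[:,1]/4]; print("steel foot near corners",ray(c,d["T"],d["K"],.01)[:,:2])
# top-camera checks
i=camera_info("top");
print("spare top cam lip/post",ray([(225+53/3.6,115+288/3.6),(225+55/3.6,115+95/3.6)],i["T"],i["intrinsics"],.172))
print("nest top cam",ray((225+666/3.6,115+228/3.6),i["T"],i["intrinsics"],.07))
E
```

```text
steel [ 0.5144 -0.0182  0.178 ] [ 0.6592 -0.007   0.17  ] 0.14527900811414493 yaw 4.404936750082595 origin [ 0.5842 -0.0128]
red [-0.0353  0.0005]
blue [0.0011 0.    ]
green [0.0416 0.0006]
spare [0.5107 0.2116 0.178 ] [0.6565 0.2161 0.17  ] 0.1457882992897237 yaw 1.7678750278777022 origin [0.5807 0.2138]
foot [[0.543  0.1796]
 [0.5413 0.2471]
 [0.669  0.2512]
 [0.6711 0.1825]] [0.6061 0.2151 0.01  ]
steel foot near corners [[ 0.5472 -0.0465]
 [ 0.542   0.0188]]
spare top cam lip/post [[0.51   0.2064 0.172 ]
 [0.6526 0.2115 0.172 ]]
nest top cam [[ 0.5829 -0.2493  0.07  ]]
```

```bash
cat >> h.py <<'E'
def stand(o,yaw):
    c,s=np.cos(yaw),np.sin(yaw)
    return lambda x,z,y=0.: np.array([o[0]+c*x-s*y,o[1]+s*x+c*y,z])
STEEL=stand((.5842,-.0128),np.radians(4.4)); SY=np.radians(4.4)
SPARE=stand((.5807,.2130),np.radians(1.7)); BY=np.radians(1.7)
ZH=.180; L=.013     # TCP height at hanging grasp, lift
def line(p,yaw=None,v=.15,f=None,expect=False):
    q=None if yaw is None else quat(np.pi/2+yaw)
    fr=movel(np.asarray(p),frame=q,v=v,until_force=f)
    if f and fr!=expect: print("!! force stop",fr,get_tcp_pos(),get_ft_force()); raise SystemExit
    return fr
def st(t): print(t,"t %.1f"%get_time(),"tcp",get_tcp_pos(),"F",get_ft_force(),"w %.3f"%get_grip_width())
def take(sx,yaw,y=0.):
    p=STEEL(sx,ZH,y)
    move_pose(p+[0,0,.06],quat(np.pi/2+yaw)); line(p,v=.1,f=8); st("at tab"); command_gripper(0); st("gripped")
    line(p+[0,0,L],v=.03); wait(.2); st("lifted")
    line(STEEL(-.14,ZH+L,y),v=.1,f=6); st("off")
E
python3 - <<'E'
from h import *
try:
    take(-.0345,np.radians(2.5))
    line(SPARE(-.135,ZH+L),BY,v=.15); wait(.3); st("approach")
    im,T,K=shot("wrist","appr"); np.savez("w_appr.npz",T=T,K=K)
    cv2.imwrite("pics/appr_c.png",cv2.convertScaleAbs(cv2.resize(im[120:320,200:460],None,fx=3,fy=3,interpolation=cv2.INTER_CUBIC),alpha=1.8))
except MotionError as e: print(e); st("err")
E
```

```text
at tab t 6.2 tcp [ 0.5502 -0.0152  0.1804] F [-0.3625 -0.2445  1.0096] w 0.999
gripped t 7.1 tcp [ 0.5498 -0.0155  0.1801] F [-1.0888 -0.6146  0.3524] w 0.407
lifted t 7.8 tcp [ 0.5497 -0.0154  0.1928] F [ 0.7092  0.1834 -2.1256] w 0.409
off t 9.1 tcp [ 0.4453 -0.0236  0.1931] F [ 0.4583 -0.0153 -1.3983] w 0.407
approach t 11.1 tcp [0.4458 0.2087 0.193 ] F [-0.3108  0.0268 -1.524 ] w 0.406
```

View pics/appr_c.png

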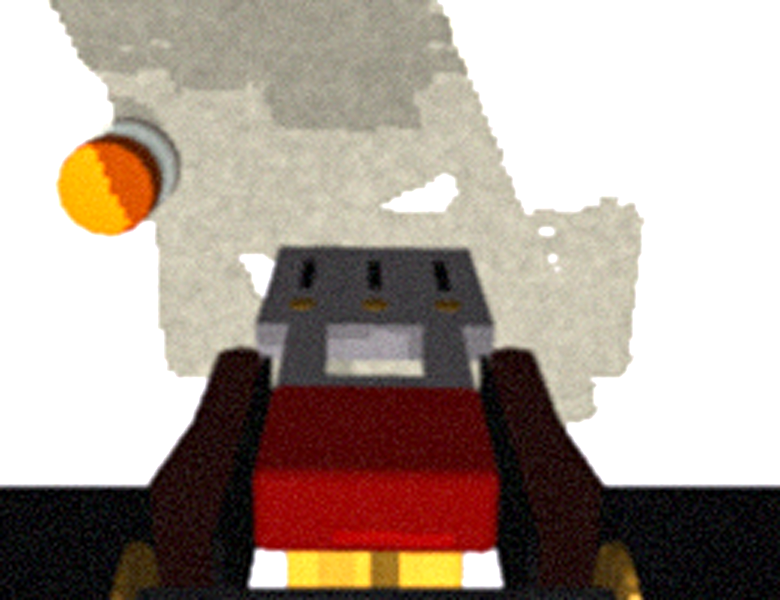

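```bash
cat >> h.py <<'E'
def hang(sx,y=0.):
    line(SPARE(-.05,ZH+L,y),v=.05,f=4); st("past lip"); line(SPARE(sx,ZH+L,y),v=.08,f=4); wait(.2); st("in")
    p=SPARE(sx,ZH-.003,y); print("contact",movel(p,v=.02,until_force=3)); st("down")
    command_gripper(.65); wait(.2); st("open"); line(np.r_[get_tcp_pos()[:2],.26],v=.12); st("up")
E
python3 - <<'E'
from h import *
try: hang(.036)
except MotionError as e: print(e); st("err")
im,T,K=shot("side","s1"); cv2.imwrite("pics/s1_c.png",cv2.resize(im[140:300,200:360],None,fx=3.6,fy=3.6,interpolation=cv2.INTER_CUBIC))
E
```

```text
past lip t 12.9 tcp [0.5305 0.2115 0.193 ] F [ 0.2373 -0.0542 -1.6528] w 0.408
in t 14.4 tcp [0.6164 0.2141 0.1931] F [-0.4306 -0.2263 -1.9472] w 0.410
contact True
down t 15.0 tcp [0.6166 0.214  0.1797] F [-0.8931  0.1896  6.1422] w 0.408
open t 15.8 tcp [0.6159 0.2138 0.1788] F [ 0.7431  0.2788 -0.6387] w 0.649
up t 16.6 tcp [0.6154 0.2136 0.2593] F [ 0.3798 -0.4182 -0.2581] w 0.650
```

View pics/s1_c.png

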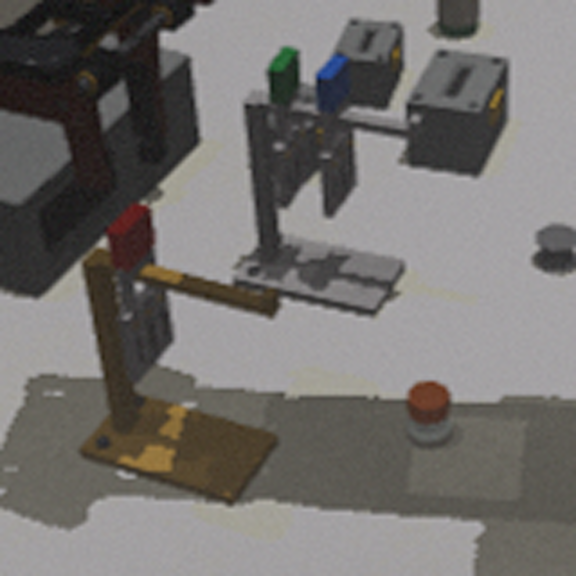

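```bash
sed -i 's/v=.02,until_force=3/v=.012,until_force=3/' h.py; python3 - <<'E'
from h import *
try:
    take(.0015,SY); line(SPARE(-.135,ZH+L),BY,v=.15); wait(.2); st("approach"); hang(-.004)
    # look: steel for the green card
    move_pose(STEEL(.01,.33),quat(np.pi/2+SY)); wait(.2); im,T,K=shot("wrist","g1"); np.savez("w_g1.npz",T=T,K=K)
    ct,s,l=blob(mask(im,*COL["green"],(270,120,380,300))); r=cv2.minAreaRect(np.argwhere(l)[:,::-1].astype(np.float32))
    print(ct,s,ray(cv2.boxPoints(r),T,K,.212)[:,:2]); st("look")
except MotionError as e: print(e); st("err")
im2,_,_=shot("side","s2")
a=cv2.resize(im2[160:290,200:320],None,fx=3.3,fy=3.3,interpolation=cv2.INTER_CUBIC); b=cv2.convertScaleAbs(cv2.resize(im[110:280,255:405],None,fx=2.6,fy=2.524,interpolation=cv2.INTER_CUBIC),alpha=1.8)
b=cv2.resize(b,(390,429)); cv2.imwrite("pics/s2_c.png",np.hstack([a,b]))
E
```

```text
at tab t 18.3 tcp [ 0.5861 -0.0124  0.1803] F [ 0.1973 -0.4988 -0.6466] w 0.647
gripped t 18.8 tcp [ 0.5861 -0.0129  0.1806] F [-0.5115 -0.2787  2.9533] w 0.408
lifted t 19.6 tcp [ 0.5856 -0.0127  0.1928] F [ 0.7464  0.3971 -1.6816] w 0.407
off t 21.1 tcp [ 0.4452 -0.0235  0.193 ] F [ 0.3447 -0.5282 -1.7491] w 0.406
approach t 23.0 tcp [0.4458 0.2086 0.193 ] F [-0.3999 -0.0103 -1.6032] w 0.408
past lip t 24.9 tcp [0.5305 0.2115 0.193 ] F [ 0.1806  0.5092 -1.5554] w 0.406
in t 25.8 tcp [0.5763 0.2129 0.193 ] F [-0.487   0.2581 -2.0487] w 0.407
contact True
down t 26.8 tcp [0.5767 0.2128 0.1803] F [ 0.2613 -0.0579  5.3126] w 0.404
open t 27.5 tcp [0.5759 0.2126 0.1795] F [-0.2658 -0.616  -0.0792] w 0.649
up t 28.3 tcp [0.5754 0.2124 0.2593] F [-0.1639  0.3611  0.2982] w 0.650
[322.4991 230.8361] [303 223  40  16 549] [[ 0.6203 -0.0268]
 [ 0.6163  0.0072]
 [ 0.63    0.0089]
 [ 0.6341 -0.0255]]
look t 29.5 tcp [ 0.5941 -0.0108  0.3295] F [-0.2445  0.1815  0.2488] w 0.653
```

View pics/s2_c.png

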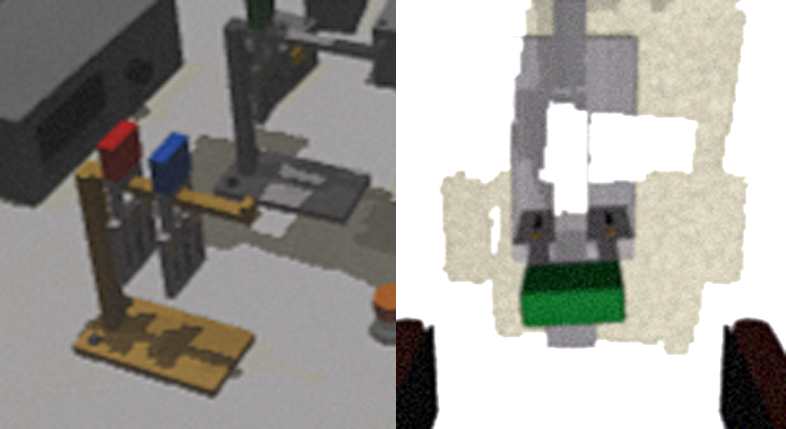

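```bash
python3 - <<'E'
from h import *
try:
    d=np.load("w_nest.npz"); c=np.array([(26,39),(126,32),(31,103),(132,96)])/1.45+[265,130]; P=ray(c,d["T"],d["K"],.07); print(P[:,:2],P.mean(0))
    take(.0418,np.radians(6),.0004)
    line(np.r_[get_tcp_pos()[:2],.23],v=.15); line((.5855,-.2468,.192),np.radians(8.6),v=.15); wait(.3); st("hover")
    im,T,K=shot("wrist","n2"); np.savez("w_n2.npz",T=T,K=K)
    cv2.imwrite("pics/n2_c.png",cv2.convertScaleAbs(cv2.resize(im[120:320,220:430],None,fx=3,fy=3,interpolation=cv2.INTER_CUBIC),alpha=1.8))
    print("mouth corners px",((proj(P,T,K)-[220,120])*3).round())
except MotionError as e: print(e); st("err")
E
```

```text
[[ 0.5664 -0.2893]
 [ 0.5545 -0.2099]
 [ 0.6195 -0.2828]
 [ 0.6069 -0.1996]] [ 0.5868 -0.2454  0.07  ]
at tab t 30.8 tcp [ 0.6263 -0.0092  0.1807] F [-0.1814  0.2494  0.3661] w 0.650
gripped t 31.2 tcp [ 0.6261 -0.0093  0.1805] F [ 1.1368 -0.5409  2.6998] w 0.407
lifted t 32.0 tcp [ 0.6257 -0.0092  0.1928] F [ 0.1623  0.1503 -2.1445] w 0.412
off t 34.0 tcp [ 0.445  -0.0231  0.193 ] F [-1.0848  0.1147 -2.1323] w 0.409
hover t 36.6 tcp [ 0.5855 -0.2466  0.1922] F [-0.0643  0.6036 -1.8154] w 0.411
mouth corners px [[171. 139.]
 [455. 139.]
 [174. 316.]
 [456. 316.]]
```

View pics/n2_c.png

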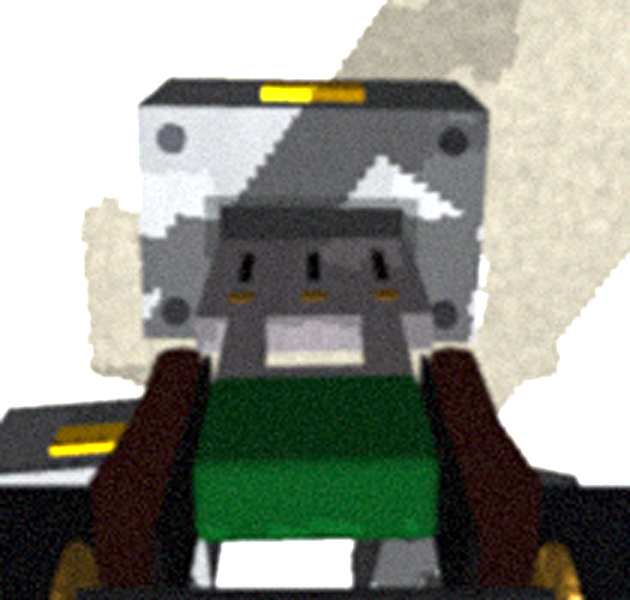

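```bash
python3 - <<'E'
from h import *
def fz(n=8):
    v=[]
    for _ in range(n): v.append(get_ft_force()[2]); wait(.02)
    return np.mean(v)
try:
    d=np.load("w_n2.npz"); ed=ray(np.array([(312.5,208),(312.5,198),(313,138)])/3+[220,120],d["T"],d["K"],.07)[:,:2]; y=np.radians(8.6); n=np.array([np.cos(y),np.sin(y)])
    print("edges",ed,"centre by edges",ed[0]+.0055*n,ed[1]+.0095*n)
    c=np.mean([ed[0]+.0055*n,ed[1]+.0095*n,[.5855,-.2464],[.5868,-.2454]],axis=0); print("c",c)
    f0=fz(); P=lambda z:np.r_[c,z]
    line(P(.182),v=.05); 
    line(P(.142),v=.04,f=4); st("in slot"); print("dF",fz()-f0)
    hit=movel(P(.106),v=.012,until_force=3); st("contact %s"%hit)
    z=get_tcp_pos()[2]; z0=z; z+=.0
    for k in range(10):
        f=fz(6)-f0; print("z %.4f cmd %.4f f %.2f"%(get_tcp_pos()[2],z,f))
        if f>9 or z<z0-.006: break
        z-=.0005 if f<8.2 else .0003; movel(P(z),v=.01)
    if hit and f>7: wait(.55); print("hold",fz()-f0); wait(.5); print("hold",fz()-f0,get_tcp_pos()); st("held")
except MotionError as e: print(e); st("err")
E
```

```text
edges [[ 0.5805 -0.2468]
 [ 0.5775 -0.2472]
 [ 0.5602 -0.2496]] centre by edges [ 0.5859 -0.2459] [ 0.5869 -0.2458]
c [ 0.5863 -0.2459]
in slot t 38.3 tcp [ 0.5865 -0.246   0.1423] F [-0.0759 -0.1036 -2.4904] w 0.410
dF 0.09497263661336786
contact True t 40.2 tcp [ 0.5863 -0.2459  0.1192] F [-0.0729 -0.7537  3.2879] w 0.407
z 0.1192 cmd 0.1192 f 5.24
z 0.1189 cmd 0.1187 f 6.27
z 0.1185 cmd 0.1182 f 7.82
z 0.1181 cmd 0.1177 f 8.93
z 0.1179 cmd 0.1174 f 8.92
z 0.1177 cmd 0.1171 f 9.69
hold 9.715591322070884
hold 9.766569386537256 [ 0.5866 -0.246   0.1177]
held t 43.4 tcp [ 0.5866 -0.246   0.1177] F [-0.8013 -0.4403  7.7947] w 0.408
```

```bash
python3 - <<'E'
from h import *
p=np.array(get_tcp_pos()); movel(p+[0,0,.0028],v=.01); st("eased"); command_gripper(.65); wait(.2); st("open")
line(np.r_[get_tcp_pos()[:2],.26],v=.12); line((.50,-.2,.30),v=.15); wait(.3); st("clear")
im,T,K=shot("side","s3"); iw,T,K=shot("wrist","n3")
a=cv2.resize(im[130:290,200:360],(400,400),interpolation=cv2.INTER_CUBIC); b=cv2.convertScaleAbs(cv2.resize(iw[100:300,220:420],(400,400),interpolation=cv2.INTER_CUBIC),alpha=1.8)
cv2.imwrite("pics/s3_c.png",np.hstack([a,b]))
E
```

```text
eased t 43.9 tcp [ 0.5862 -0.2458  0.12  ] F [0.3034 1.3014 0.4036] w 0.410
open t 44.6 tcp [ 0.5866 -0.246   0.1205] F [ 0.2447 -0.0307  0.4443] w 0.651
clear t 47.1 tcp [ 0.5002 -0.2001  0.2995] F [ 0.2144 -0.5514 -0.2443] w 0.649
```

View pics/s3_c.png

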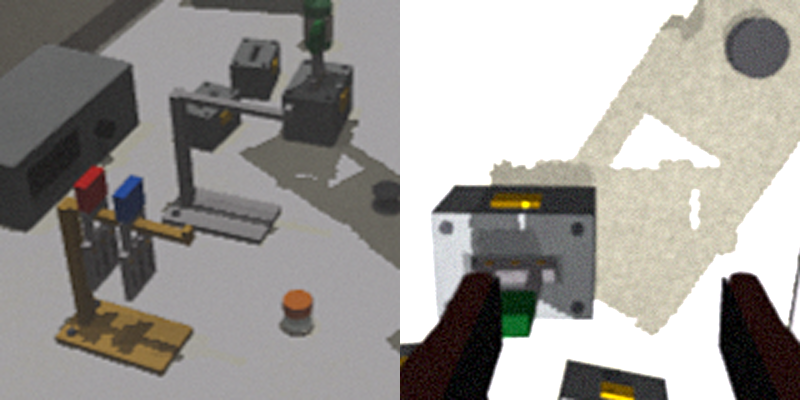

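The side view shows red and blue hanging on the brass hook. The wrist view shows the green card upright in the large nest's slot, and the robot is clear of everything.

```bash
python3 -c "
from station import *
job_done(); print(get_time())"
```

```text
the job is handed in; nothing more can be done
the job is handed in; nothing more can be done
```

The job is handed in, at about 47 s on the robot's clock (limit 72 s). No verdict is reported, so what follows rests on my own readings and pictures.

- **Red and blue:** Both cards went from the steel hook to the brass hook, at about x = +36 mm and −4 mm. Force changes at set-down were about 7–8 N, against the 20 N limit. The last side picture shows both hanging freely.
- **Green:** I took it to the largest nest block and felt the seat with the card's lower edge at about z 25 mm. I held it pressed at about 9.7 N for over 1 s, then eased off and released it. The last pictures show it standing upright in the slot, with the gripper clear of everything.
- **Disagreements:** The overhead and wrist cameras differed by 2–5 mm on the brass arm and nest positions. I trusted the wrist camera, and both fits went in with no sideways resistance.
- **Not measured directly:** Seat travel was not read; it is only inferred from the force. I never measured the bystanders' positions. Those visible in the last picture looked unmoved, and no force stop or unexpected contact occurred.

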